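Check a stay bushing on the gauge pin, then hold the instrument's cover at balance

ROBOT

A 6-joint arm with a two-finger parallel gripper is mounted at the origin on the work surface. World frame = base frame: x ahead of the robot, y to its left, z up, the work surface at z = 0. Lengths are in m, angles in rad, forces in N, time in s.
With the tool pointing down it reaches from about 0.25 to 0.85 m from the base axis. Payload 12.5 kg.
Tool frame: the origin (TCP) lies on the centre line of the jaws, within the pads' length; the fingertips stand 19 mm ahead of it and the grasp point (between the pads) is the TCP; z points along the fingers, y is the direction in which the jaws open and shut (so a half turn about z gives the same grasp; the last joint's range is limited). The gripper opens to 93 mm and grips with 3 to 60 N. Pads are 15 mm wide; open, the fingers measure 128 mm over their backs; the gripper's body (75 mm by 188 mm) begins 65 mm behind the grasp point.
Start: joints at [1.219, 0.351, 1.652, -0, 1.139, -0.085], TCP at [0.145, 0.531, 0.238] pointing down, gripper open.
Joint ranges: [-2.75, 2.75], [-0.79, 2.1], [0.01, 2.65], [-1.57, 4.71], [0.07, 3.14], [-2.87, 2.87]. Speed limits (rad/s): [2.22, 2.22, 2.79, 3.14, 3.14, 3.14].

INTERFACE

Orientations are given as a 3x3 rotation matrix whose columns are the frame's x, y, z axes.
In Python, from plant import ctrl gives the robot as it stands.
- The arm moves only by the tool jog_arm, never from a script. Its argument "targets" is a list of rows, each a list of 5 numbers: the gripper command: -1 is shut, 1 is fully open, values between are in proportion, then the shift along the tool's x, y, z in m, then the turn about the tool's z in units of 8 degrees (1.0 is 8 degrees). In form: [[hand, dx, dy, dz, spin], ...]. A call has 1 to 5 rows; each row shifts and turns the commanded pose from where the row before left it, along the tool's axes as they then stand; what a row does not reach is not made up. A row lasts 1/10 s, in which the tool goes at most 50 mm and 8.59 degrees, less where a joint would pass 70% of its speed; a pose out of reach is approached as far as the arm can. A call is refused whole if a number of a shift passes 0.05 or a number of a turn 1, either way. A call with a gripper value outside its range is refused whole. The fingers move at their own pace and stop on an object; the grip force is fixed at half the most. Time passes only in rows, so rows that do not move let the fingers close. It gives the time, the measured TCP pose, the force and the opening at its end, in the units of the state.
- ctrl.sense(): the state, without advancing time (a new reading comes with each control period).
- ctrl.camera(name): name is "side" or "top" or "wrist"; returns a dict with "color" (400x640x3 uint8, blue, green, red), "fx", "fy", "cx", "cy" (pixels), "world_from_camera" (4x4, takes a point from camera to world coordinates). Camera axes: x right, y up, looking along -z (the intrinsics and any distortion apply to the point x, -y, -z); pixel columns grow to the right and rows downward; lengths in m; the calibration is good to about 2 mm. The wrist camera is an equidistant fisheye: a pixel r from the principal point sees the ray r / f radians off the axis. A picture is of the moment at which its call begins. There is no depth.
- ctrl.close_job(): hands the job in, once; it reports no verdict.
The state is a dict: "clock": time; "joints": joint angles; "qd": joint speeds; "effort": joint torques, N m; "tool_pos": TCP position; "ee_rot": TCP orientation; "wrist_force": force on the tool from outside, world axes, zero at the start; "ft_torque": the same for the moment, N m; "grip_width": finger opening in m.
Only numpy, scipy, OpenCV 4.12 (cv2) and the standard library are available. Lean on these libraries where they do the work, as an engineer would, in place of code of your own. Each camera call takes 0.05 s, during which the arm holds its last target. There are 200 camera calls.

TASK

The new brass bushing for the cover stay is standing on the instrument's hinged cover: slide it gently all the way down over the gauge pin to check its fit and leave it there. Then take the cover by its handle, swing it up to its balance point, which is a little past upright because of the transformer hung under it, and hold it still there so that I can fit the stay, never letting it drop shut or topple open. Finish with the handle still gripped and the cover balanced, and leave the other things on the bench where they are.

Things in the scene. Friction and masses are not known exactly. Their poses are not given: they have to be found in the camera images.
- instrument: grey steel bench instrument, fixed, 250 (x, depth) x 240 (y, width) x 100 mm high; origin at the centre of its underside, on the bench; its own -x is the front, its z is up. The front part is an open compartment closed by the hinged cover; the rear part has a fixed top at 100 mm.
- cover_hinge (a point): middle of the cover's hinge line, fixed, 102 mm above the bench, 20 mm in front of the instrument's centre and parallel to the instrument's y. The cover is a 4 mm aluminium plate, 226 mm wide, reaching from 5 to 105 mm from the hinge line; shut, it lies level, its top face 104 mm above the bench. A transformer 50 x 60 x 30 mm hangs under its middle.
- cover_handle (a point): centre of the bar of the U-shaped steel handle that sticks straight out of the cover's free edge, in the plane of the plate: a round bar, 10 mm thick, 110 mm between the centres of its two arms, parallel to the hinge line and 150 mm from it (45 mm from the plate's edge). Shut, it is 102 mm above the bench, in front of the instrument, nothing under it. The point turns with the cover.
- cover (a joint): angle of the cover: 0 shut (the start), pi/2 upright, stop at 2.5. The cover (0.45 to 0.7 kg, hardly any friction) balances at 1.83 rad, 15 degrees past upright; it falls shut below that and topples open above. At angle a the handle bar is 102 + 150 sin(a) mm above the bench and 150 cos(a) mm in front of the hinge line (behind it, towards the instrument's own +x, when negative).
- bushing_mid (a point): centre (half-way up) of the loose plain brass bushing, a tube of 36 mm outside and 20 mm bore, 40 mm high, 0.08 to 0.17 kg, standing upright (z along its axis) on the cover at the start.
- gauge: fixed gauge: steel block 70 x 70 x 20 mm with an upright steel pin in its middle, 16 mm in diameter, its chamfered tip 65 mm above the bench; origin at the centre of the underside. A bushing fully down rests on the block, its centre 40 mm above the bench.
- pin_tip (a point): centre of the top end of the gauge pin, 65 mm above the bench
- tray: bystander: loose open grey plastic tray 100 x 130 x 30 mm, origin at the centre of its underside
- screwdriver: bystander: screwdriver lying on the bench, about 200 mm long, 26 mm thick handle, origin at the middle of its length, on the bench, handle towards its own -x
- jar: bystander: closed white jar, 50 mm in diameter, 70 mm high, origin at the centre of its underside
- meter: bystander: handheld meter lying flat, 170 x 85 x 35 mm, origin at the centre of its underside
Not all that is in view belongs to the job. Of the things that look like the part that bears bushing_mid, the smaller one is meant.

How it is judged:
On the way, in this order (a step that is already met when the one before it is completed fails the run):
1. the bushing is fully down on the gauge pin, upright and let go (horizontal distance between bushing_mid and gauge below 0.005 m and z of bushing_mid in the frame of gauge between 0.036 and 0.044 m and angle between bushing_mid's own z axis and vertical below 0.1 rad and contact force between the fingers and bushing below 0.2 N), for 0.2 s.
2. the cover is gripped and swung more than half-way up (value of joint cover above 0.9 rad and contact force between the fingers and cover above 0.5 N), for 0.1 s.
At the end, for the whole second after the job is handed in: the cover is held still by the gripper (more than 0.5 N on it, slower than 0.1 rad/s) within 0.09 rad of its balance point at 1.83 rad, and the bushing is on the gauge pin within 5 mm of its axis, resting on the block within 4 mm, upright within 0.1 rad and not touched (all of step 1 and value of joint cover between 1.74 and 1.92 rad and velocity of joint cover between -0.1 and 0.1 rad/s and contact force between the fingers and cover above 0.5 N); the arm keeps its last pose, push and grip.
It fails at once if the cover drops shut (velocity of joint cover below -3 rad/s).
It fails at once if the cover topples open past its balance point (value of joint cover above 2.15 rad).
It fails at once if the bushing is dropped or rammed down the pin (over 0.5 m/s on the pin) (horizontal distance between bushing_mid and gauge below 0.01 m and z of bushing_mid in the frame of gauge below 0.08 m and linear speed of bushing above 0.5 m/s).
It fails at once if the tray, screwdriver, jar or meter is moved by more than 30 mm (distance of any of tray, screwdriver, jar, meter from where it was at the start of the episode above 0.03 m).
It also fails if it takes over 53 s, if anything falls off the work surface, if the arm or the gripper's body presses on something with over 40 N, if the wrist force passes 120 N, or if a joint passes its speed limit or range.

## Working session

There is one attempt and no reset: what is moved stays moved. The work goes in short steps, Python scripts to look and compute and a tool call to move; the robot and the scene stay as the last step left them, time stands still between calls to the robot, and variables do not carry over. Pictures are saved under pics/ and viewed, about 8 in all and at most 12, crops included, and the job is handed in when it is done.

Besides the shell and the picture viewer there is one more tool, called as a command line: name --pt "numbers of a row" for each row, then --argument value for the rest. jog_arm: Moves the arm, as the interface text tells. Its arguments: {"type":"object","properties":{"targets":{"type":"array"}},"required":["targets"]}

```bash
ls; mkdir -p pics
cat > h.py <<'E'
import numpy as np, cv2
from plant import ctrl
def shot(n):
    c=ctrl.camera(n); return c
def ray(c,u,v,fish=False):
    T=np.array(c["world_from_camera"]); a=(u-c["cx"])/c["fx"]; b=(v-c["cy"])/c["fy"]
    if fish:
        r=np.hypot(a,b); s=np.sin(r)/r if r>1e-9 else 1; d=np.array([a*s,-b*s,-np.cos(r)])
    else: d=np.array([a,-b,-1.])
    return T[:3,3],T[:3,:3]@d
def onz(c,u,v,z,fish=False):
    o,d=ray(c,u,v,fish); return o+d*(z-o[2])/d[2]
def proj(c,p):
    T=np.linalg.inv(c["world_from_camera"]); q=T[:3,:3]@np.array(p)+T[:3,3]
    return c["cx"]+c["fx"]*q[0]/-q[2], c["cy"]-c["fy"]*q[1]/-q[2]
E
python3 - <<'E'
from h import *
import pickle
for n in ("top","side"):
    c=shot(n); cv2.imwrite(f"pics/{n}0.png",c["color"]); pickle.dump(c,open(f"{n}0.pkl","wb"))
    print(n,c["fx"],c["cx"],c["cy"],np.round(c["world_from_camera"],3))
print(ctrl.sense())
E
```

```text
pics
top 392.86919385037595 320.5781370545291 196.0489195291356 [[ 2.000e-03  9.910e-01 -1.330e-01  3.750e-01]
 [-1.000e+00  1.000e-03 -4.000e-03  4.700e-02]
 [-4.000e-03  1.330e-01  9.910e-01  1.407e+00]
 [ 0.000e+00  0.000e+00  0.000e+00  1.000e+00]]
side 382.9156802671692 320.16656182336925 199.17318770616478 [[ 0.997  0.061 -0.053  0.454]
 [-0.078  0.556 -0.828 -1.076]
 [-0.021  0.829  0.559  0.832]
 [ 0.     0.     0.     1.   ]]
{'clock': 0.1, 'joints': array([ 1.21939342e+00,  3.51178510e-01,  1.65238409e+00,  1.00523396e-06,
        1.13908247e+00, -8.45986384e-02]), 'qd': array([-0.00150725, -0.0012292 , -0.00068106,  0.00111478,  0.00059042,
       -0.00031078]), 'effort': array([ 1.42494878e-04, -4.98026776e+01, -2.85700536e+01,  7.00105168e-02,
        2.39535409e-02, -3.60459558e-05]), 'tool_pos': array([0.14487885, 0.53026589, 0.23714823]), 'ee_rot': array([[-9.64618248e-01,  2.63650342e-01, -3.63116948e-04],
       [ 2.63650577e-01,  9.64617747e-01, -9.87794888e-04],
       [ 8.98365925e-05, -1.04858097e-03, -9.99999446e-01]]), 'wrist_force': array([-0.08204464,  0.67259967,  0.27141558]), 'ft_torque': array([ 0.00187306, -0.00203229, -0.04791326]), 'grip_width': 0.09262029917262686}
```

View pics/top0.png

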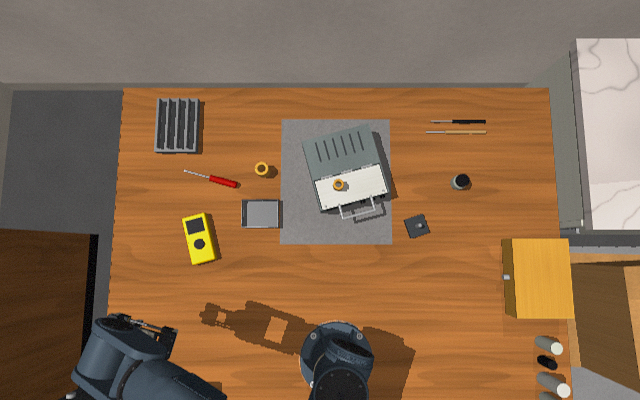

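View pics/side0.png

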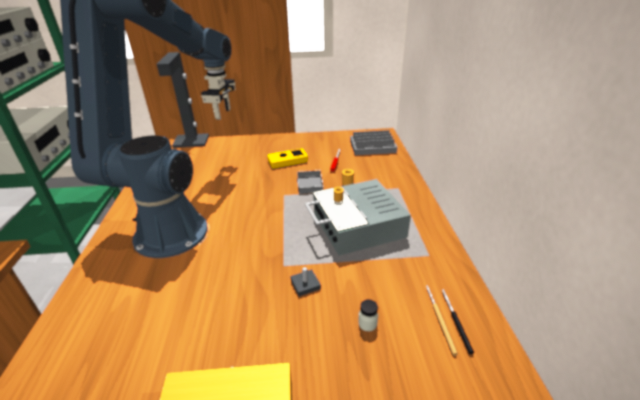

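Candidates for the bushing: the brass tube on the cover (top 338,184; side 338,193) and a bigger brass tube on the bench (top 264,170; side 347,177). The description (smaller, on the cover) picks the first. The gauge is at top (417,226), side (305,281), and the handle bar is near top (361,216). I'll measure these and check a close crop.

Run:
```python
from h import *
import pickle
t=pickle.load(open("top0.pkl","rb")); s=pickle.load(open("side0.pkl","rb"))
def comps(m,lo=15):
    n,l,st,ce=cv2.connectedComponentsWithStats(m.astype(np.uint8)); return [(ce[i],st[i],l==i) for i in range(1,n) if st[i][4]>=lo]
hsv=cv2.cvtColor(t["color"],cv2.COLOR_BGR2HSV); g=cv2.cvtColor(t["color"],cv2.COLOR_BGR2GRAY)
# cover
m=(hsv[...,1]<40)&(hsv[...,2]>200); m[:, :290]=0; m[:,400:]=0; m[:130]=0; m[230:]=0
m=cv2.morphologyEx(m.astype(np.uint8),cv2.MORPH_OPEN,np.ones((5,5)))
pts=np.argwhere(cv2.Canny(m*255,50,100)>0)[:, ::-1]
ct=max(cv2.findContours(m,0,1)[0],key=cv2.contourArea)[:,0]
P=np.array([onz(t,u,v,.104)[:2] for u,v in ct],np.float32)
r=cv2.minAreaRect(P); print("cover rect",r)
print(cv2.boxPoints(r))
# gauge
m=(g<85); m[:, :400]=0; m[:,435:]=0; m[:210]=0; m[242:]=0
for ce,st,k in comps(m,50):
    ct=max(cv2.findContours(k.astype(np.uint8),0,1)[0],key=cv2.contourArea)[:,0]
    P=np.array([onz(t,u,v,.02)[:2] for u,v in ct],np.float32); print("gauge",cv2.minAreaRect(P),st)
# brass
m=(hsv[...,0]>12)&(hsv[...,0]<28)&(hsv[...,1]>110)
for (x0,x1,y0,y1,z) in ((328,350,174,195,.144),(250,280,158,184,.055)):
    k=np.zeros_like(m); k[y0:y1,x0:x1]=m[y0:y1,x0:x1]
    for ce,st,_ in comps(k): print("brass",ce,st,onz(t,*ce,z))
crop=t["color"][120:250,290:440]; a=cv2.resize(crop,None,fx=4,fy=4,interpolation=cv2.INTER_CUBIC)
cv2.imwrite("pics/c1.png",a)
b=np.hstack([cv2.resize(s["color"][160:250,290:390],(400,360),interpolation=2),cv2.resize(s["color"][250:310,270:336],(396,360),interpolation=2)])
cv2.imwrite("pics/c2.png",b)
```

```text
cover rect ((0.5818566083908081, -0.0481756329536438), (0.09529577940702438, 0.2235942929983139), 15.323162078857422)
[[ 0.50635874  0.04705562]
 [ 0.5654464  -0.16859004]
 [ 0.6573545  -0.1434069 ]
 [ 0.59826684  0.07223877]]
gauge ((0.4545639157295227, -0.2852090895175934), (0.07159339636564255, 0.07585247606039047), 18.377012252807617) [404 214  27  24 402]
brass [338.         184.32926829] [333 179  11  12  82] [ 0.5825362  -0.00449047  0.144     ]
brass [264.45632334 170.45501956] [250 158  30  26 767] [0.6462104  0.24940306 0.055     ]
```

View pics/c1.png

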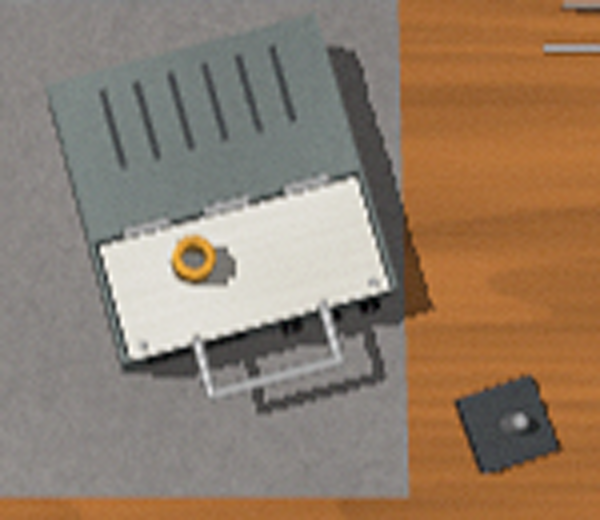

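View pics/c2.png

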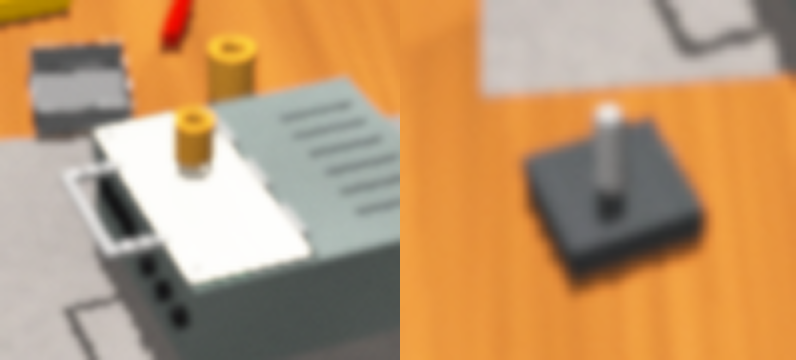

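The crops confirm the choice: the small brass tube stands on the white cover (top ~338.5,184.7), and the bench tube is visibly bigger. The pin tip is at top (419.8,225.3), side (304.7,268.7), and the handle bar middle is at top (359,213.9).

```bash
cat >> h.py <<'E'
def tri(*rays):
    A=np.zeros((3,3));b=np.zeros(3)
    for o,d in rays:
        d=d/np.linalg.norm(d); M=np.eye(3)-np.outer(d,d); A+=M;b+=M@o
    p=np.linalg.solve(A,b); return p,[np.linalg.norm(np.cross(d/np.linalg.norm(d),p-o)) for o,d in rays]
def delta(p,head):
    "shift in tool axes (after heading is set: tool-y heading in deg) from TCP to p"
    s=ctrl.sense(); R=s["ee_rot"]; h=np.degrees(np.arctan2(R[1,1],R[0,1]))
    a=np.radians(head); x=np.array([-np.sin(a),np.cos(a),0]); y=np.array([np.cos(a),np.sin(a),0])
    x=np.cross(y,[0,0,-1]); d=np.array(p)-s["tool_pos"]
    return "now tool xyz",np.round(R.T@d,4),"at head",np.round([d@x,d@y,-d[2]],4),"heading",round(h,2),"spin units",round((h-head)/8,2)
E
python3 - <<'E'
from h import *
import pickle
t=pickle.load(open("top0.pkl","rb")); s=pickle.load(open("side0.pkl","rb"))
print("pin",tri(ray(t,419.6,225.1),ray(s,304.6,268.6)),onz(t,419.6,225.1,.065),onz(s,304.6,268.6,.065))
print("bush",tri(ray(t,338.3,184.5),ray(s,338.4,190)),onz(t,338.3,184.5,.144),onz(s,338.4,190,.144))
print("handle",onz(t,358.8,213.6,.102), "pred",np.array([.5819,-.0482])-.095*np.array([.9646,.264]))
for h in(15.3,): print(delta((.5825,-.0045,.2),h)); 
print(delta((.5825,-.0045,.2),74.7))
E
```

```text
pin (array([ 0.45538637, -0.28526672,  0.06467113]), [np.float64(0.00040890681375431394), np.float64(0.00040890681375420676)]) [ 0.45495757 -0.28519878  0.065     ] [ 0.45579364 -0.28556689  0.065     ]
bush (array([ 0.58346703, -0.00559673,  0.14136068]), [np.float64(0.0010466245008261348), np.float64(0.0010466245008263256)]) [ 0.58197394 -0.00546455  0.144     ] [ 0.58403257 -0.009441    0.144     ]
handle [ 0.49075722 -0.0750121   0.102     ] pred [ 0.490263 -0.07328 ]
('now tool xyz', array([-0.5631, -0.4004,  0.0375]), 'at head', array([-0.6313,  0.281 ,  0.0371]), 'heading', np.float64(74.71), 'spin units', np.float64(7.43))
('now tool xyz', array([-0.5631, -0.4004,  0.0375]), 'at head', array([-0.5632, -0.4003,  0.0371]), 'heading', np.float64(74.71), 'spin units', np.float64(0.0))
```

jog_arm --pt "0.3 -0.02 -0.014 0 0" --pt "0.3 -0.04 -0.028 0 0" --pt "0.3 -0.04 -0.028 0 0" --pt "0.3 -0.04 -0.028 0 0" --pt "0.3 -0.04 -0.028 0 0"

```text
clock: 0.6
tool_pos: [0.2861, 0.3599, 0.2375]
ee_rot: [[-0.965, 0.263, -0.0], [0.263, 0.965, -0.0], [0.0, -0.0, -1.0]]
wrist_force: [0.7, 0.1, -0.1]
grip_width: 0.0615
```

jog_arm --pt "0.3 -0.04 -0.028 0 0" --pt "0.3 -0.04 -0.028 0 0" --pt "0.3 -0.04 -0.028 0 0" --pt "0.3 -0.04 -0.028 0 0" --pt "0.3 -0.04 -0.028 0 0"

```text
clock: 1.1
tool_pos: [0.4423, 0.1719, 0.2376]
ee_rot: [[-0.965, 0.264, -0.0], [0.264, 0.965, 0.0], [0.0, -0.0, -1.0]]
wrist_force: [1.4, 0.9, -1.1]
grip_width: 0.0602
```

jog_arm --pt "0.3 -0.04 -0.028 0 0" --pt "0.3 -0.04 -0.028 0 0" --pt "0.3 -0.04 -0.03 0 0" --pt "0.3 -0.02 -0.02 0 1" --pt "0.3 0 0 0 1"

```text
clock: 1.6
tool_pos: [0.5498, 0.0316, 0.237]
ee_rot: [[-0.85, 0.527, -0.001], [0.527, 0.85, -0.0], [0.0, -0.001, -1.0]]
wrist_force: [-0.6, 1.2, -0.4]
grip_width: 0.0605
```

jog_arm --pt "0.3 0 0 0 1" --pt "0.3 0 0 0 1" --pt "0.3 0 0 0 1" --pt "0.3 0 0 0 1" --pt "0.3 0 0 0 1"

```text
clock: 2.1
tool_pos: [0.5483, 0.0346, 0.2373]
ee_rot: [[-0.315, 0.949, -0.001], [0.949, 0.315, 0.0], [0.0, -0.001, -1.0]]
wrist_force: [-0.2, -0.6, 1.0]
grip_width: 0.0604
```

jog_arm --pt "0.3 0 0 0 0.43" --pt "0.3 0 0 0 0" --pt "0.3 0 0 0 0"

```text
clock: 2.4
tool_pos: [0.5484, 0.0346, 0.2374]
ee_rot: [[-0.265, 0.964, -0.0], [0.964, 0.265, -0.0], [0.0, -0.0, -1.0]]
wrist_force: [0.1, -0.3, 0.2]
grip_width: 0.0605
```

Run:
```python
from h import *
import pickle
c=shot("wrist"); pickle.dump(c,open("w1.pkl","wb")); cv2.imwrite("pics/w1.png",c["color"])
print(delta((.583,-.0055,.130),15.3)); s=ctrl.sense(); print(s["joints"].round(2),s["clock"],s["grip_width"],c["fx"],c["cx"],c["cy"],np.round(c["world_from_camera"],3))
```

```text
('now tool xyz', array([-0.0479,  0.0227,  0.1075]), 'at head', array([-0.0478,  0.0228,  0.1075]), 'heading', np.float64(15.38), 'spin units', np.float64(0.01))
[-0.02  0.35  1.65  0.    1.14 -0.29] 2.45 0.06020511714242625 309.70691628693146 321.2163994657428 199.0095945835806 [[ 0.964 -0.255 -0.072  0.528]
 [ 0.265  0.928  0.261  0.108]
 [-0.    -0.271  0.963  0.384]
 [ 0.     0.     0.     1.   ]]
```

View pics/w1.png

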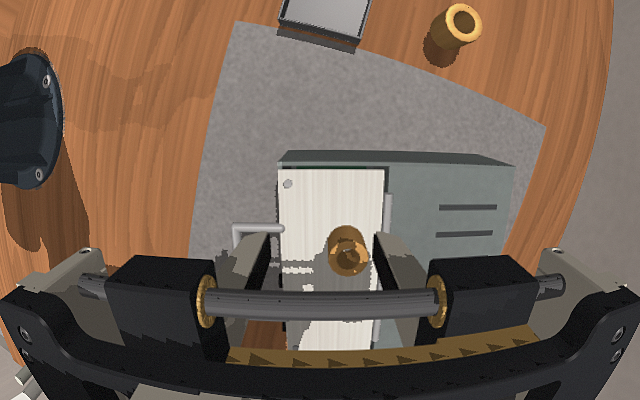

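Run:
```python
from h import *
import pickle
c=pickle.load(open("w1.pkl","rb"))
print("top",onz(c,348,257,.144,1),"base mid",onz(c,347,240,.104,1))
# pixel x of the tube's left/right limits -> width check
h=cv2.cvtColor(c["color"],cv2.COLOR_BGR2HSV)
m=(h[...,0]>8)&(h[...,0]<28)&(h[...,1]>120); k=np.zeros_like(m);k[220:285,322:375]=m[220:285,322:375]
n,l,st,ce=cv2.connectedComponentsWithStats(k.astype(np.uint8)); print(st[1:][st[1:,4]>50])
for r in (232,240,250,257,262,270): x=np.flatnonzero(k[r]); print(r,x.min(),x.max(),onz(c,x.min(),r,.144,1).round(4),onz(c,x.max()+1,r,.144,1).round(4))
```

```text
top [ 0.58183241 -0.00121345  0.144     ] base mid [ 0.58431566 -0.00173892  0.104     ]
[[ 328  226   40   50 1588]]
232 332 359 [0.562  0.0177 0.144 ] [0.5847 0.0237 0.144 ]
240 328 362 [0.5608 0.0098 0.144 ] [0.5895 0.0174 0.144 ]
250 328 366 [0.5633 0.0008 0.144 ] [0.5958 0.0093 0.144 ]
257 329 367 [ 0.566  -0.0054  0.144 ] [0.5988 0.0031 0.144 ]
262 329 366 [ 0.5673 -0.0101  0.144 ] [ 0.5995 -0.0017  0.144 ]
270 334 361 [ 0.5737 -0.0167  0.144 ] [ 0.5978 -0.0105  0.144 ]
```

The wrist view shows the bushing rim at about (348,258), between the half-open jaws. It agrees with the triangulated point to within a couple of mm, at (0.583,-0.0045). Next is the descent and grip.

jog_arm --pt "0.3 -0.027 0.013 0 0" --pt "0.3 -0.02 0.01 0 0" --pt "0.3 0 0 0.03 0" --pt "0.3 0 0 0.03 0" --pt "0.3 0 0 0.02 0"

```text
clock: 2.95
tool_pos: [0.5824, -0.0048, 0.1556]
ee_rot: [[-0.265, 0.964, -0.002], [0.964, 0.265, 0.0], [0.001, -0.002, -1.0]]
wrist_force: [-1.0, -0.4, 0.5]
grip_width: 0.0606
```

jog_arm --pt "0.3 0 0 0.015 0" --pt "0.3 0 0 0.012 0" --pt "0.3 0 0 0 0" --pt "-0.1 0 0 0 0" --pt "-0.4 0 0 0 0"

```text
clock: 3.45
tool_pos: [0.5836, -0.0047, 0.1316]
ee_rot: [[-0.264, 0.965, 0.001], [0.965, 0.264, -0.0], [-0.001, 0.001, -1.0]]
wrist_force: [0.1, -0.3, -0.2]
grip_width: 0.049
```

jog_arm --pt "-1 0 0 0 0" --pt "-1 0 0 0 0" --pt "-1 0 0 0 0" --pt "-1 0 0 0 0"

```text
clock: 3.85
tool_pos: [0.5834, -0.0047, 0.1313]
ee_rot: [[-0.263, 0.965, 0.001], [0.965, 0.263, -0.0], [-0.0, 0.001, -1.0]]
wrist_force: [-0.7, 0.2, 5.5]
grip_width: 0.0367
```

jog_arm --pt "-1 0 0 -0.01 0" --pt "-1 0 0 -0.025 0" --pt "-1 0 0 -0.03 0" --pt "-1 0 0 -0.015 0" --pt "-1 -0.017 -0.0146 0 0"

```text
clock: 4.35
tool_pos: [0.5748, -0.0239, 0.2134]
ee_rot: [[-0.265, 0.964, 0.004], [0.964, 0.265, -0.0], [-0.001, 0.004, -1.0]]
wrist_force: [0.1, 0.3, -2.4]
grip_width: 0.0356
```

jog_arm --pt "-1 -0.03 -0.025 0 0" --pt "-1 -0.03 -0.025 0 0" --pt "-1 -0.03 -0.025 0 0" --pt "-1 -0.03 -0.025 0 0" --pt "-1 -0.03 -0.025 0 0"

```text
clock: 4.85
tool_pos: [0.4914, -0.2038, 0.211]
ee_rot: [[-0.264, 0.965, -0.0], [0.965, 0.264, 0.0], [0.0, -0.0, -1.0]]
wrist_force: [-0.4, -0.6, -0.7]
grip_width: 0.0365
```

jog_arm --pt "-1 -0.03 -0.025 0 0" --pt "-1 -0.03 -0.025 0 0" --pt "-1 -0.01 -0.008 0.03 0" --pt "-1 0 0 0.03 0" --pt "-1 0 0 0 0"

```text
clock: 5.35
tool_pos: [0.453, -0.2846, 0.1478]
ee_rot: [[-0.262, 0.965, -0.005], [0.965, 0.262, 0.004], [0.005, -0.004, -1.0]]
wrist_force: [-0.6, 0.3, -1.3]
grip_width: 0.0361
```

Run:
```python
from h import *
import pickle
ims=[]
for n in ("side","top","wrist"):
    c=shot(n); pickle.dump(c,open(n+"2.pkl","wb")); ims.append(c["color"])
a=cv2.resize(ims[0][215:315,255:355],(400,400),interpolation=2)
b=cv2.resize(ims[2][200:360,240:400],(400,400),interpolation=2)
cv2.imwrite("pics/g1.png",np.hstack([a,b]))
print(delta((.4554,-.2853,.112),15.3)); print(ctrl.sense()["tool_pos"],ctrl.sense()["wrist_force"],ctrl.sense()["grip_width"])
```

```text
('now tool xyz', array([ 0.0002, -0.0001,  0.0401]), 'at head', array([ 0.0002, -0.0001,  0.0401]), 'heading', np.float64(15.3), 'spin units', np.float64(0.0))
[ 0.45552398 -0.28543257  0.15205502] [ 0.51062936 -0.2846913  -0.23212389] 0.03580424681395433
```

View pics/g1.png

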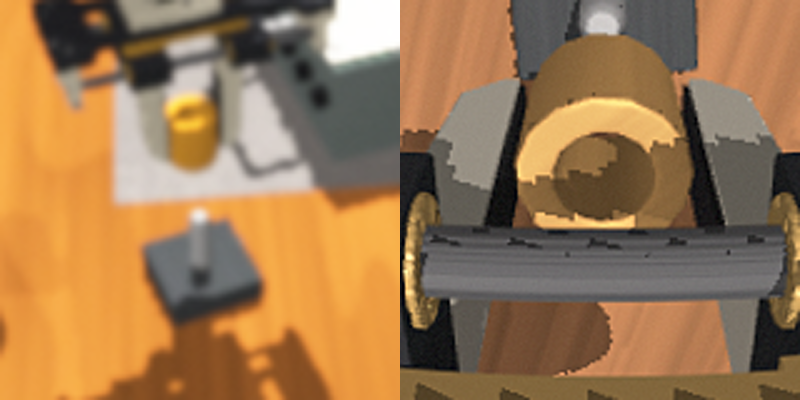

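Run:
```python
from h import *
import pickle
w=pickle.load(open("wrist2.pkl","rb"));s=pickle.load(open("side2.pkl","rb"));t=pickle.load(open("top2.pkl","rb"))
zt=.1521+.0127
print("wrist pin",onz(w,321.2,208.8,.065,1))
for v in (266,268,270): print("wrist rim",v,onz(w,321.7,v,zt,1))
for u,v in ((302.2,243.5),(302.7,244.2)): print("side rim",onz(s,u,v,zt))
print("side pin",onz(s,304.7,268.5,.065))
h=cv2.cvtColor(w["color"],cv2.COLOR_BGR2HSV);m=((h[...,0]>8)&(h[...,0]<28)&(h[...,1]>120))
k=np.zeros_like(m);k[214:292,284:320+40]=m[214:292,284:360]
for r in range(216,294,4):
    x=np.flatnonzero(k[r]); print(r,x.min() if len(x) else None,x.max() if len(x) else None,end='; ')
# predicted outline of rim for bushing exactly at TCP
T=np.linalg.inv(w["world_from_camera"])
p0=ctrl.sense()["tool_pos"]; R=ctrl.sense()["ee_rot"]
for off in (0,.003,-.003):
  o=[]
  for a in np.linspace(0,2*np.pi,5)[:-1]:
    q=p0+R@np.array([.018*np.cos(a)+off,.018*np.sin(a),-.0127]); c=T[:3,:3]@q+T[:3,3]; x=np.array([c[0],-c[1],-c[2]]); th=np.arctan2(np.hypot(*x[:2]),x[2]); f=x[:2]/np.hypot(*x[:2])*th*w["fx"]; o.append((f+[w["cx"],w["cy"]]).round(1).tolist())
  print(off,o)
```

```text
wrist pin [ 0.45395425 -0.28277551  0.065     ]
wrist rim 266 [ 0.45356451 -0.28041637  0.1648    ]
wrist rim 268 [ 0.45385724 -0.28148845  0.1648    ]
wrist rim 270 [ 0.45415203 -0.28256807  0.1648    ]
side rim [ 0.45336671 -0.29347348  0.1648    ]
side rim [ 0.45457979 -0.29645204  0.1648    ]
side pin [ 0.4560932  -0.28519617  0.065     ]
216 284 359; 220 284 359; 224 284 359; 228 284 359; 232 288 354; 236 290 353; 240 291 352; 244 290 352; 248 289 353; 252 288 354; 256 288 354; 260 286 355; 264 285 356; 268 286 357; 272 286 356; 276 287 355; 280 287 356; 284 286 357; 288 285 357; 292 None None; 0 [[322.9, 242.2], [359.2, 275.0], [322.8, 305.1], [286.4, 275.1]]
0.003 [[322.9, 236.3], [359.5, 269.8], [322.8, 300.4], [286.1, 269.9]]
-0.003 [[322.9, 248.0], [358.9, 280.2], [322.8, 309.6], [286.7, 280.3]]
```

Run:
```python
from h import *
import pickle
s=pickle.load(open("side2.pkl","rb")); s0=pickle.load(open("side0.pkl","rb"))
def box(c,x0,x1,y0,y1):
    h=cv2.cvtColor(c["color"],cv2.COLOR_BGR2HSV); m=((h[...,0]>14)&(h[...,0]<30)&(h[...,1]>150))
    for r in range(y0,y1):
        x=np.flatnonzero(m[r,x0:x1]); print(r,(x.min()+x0,x.max()+x0+1) if len(x) else '',end=' ')
    print()
def sil(c,p):
    P=[proj(c,np.array(p)+[.018*np.cos(a),.018*np.sin(a),z]) for a in np.linspace(0,6.28,60) for z in(-.02,.02)]; P=np.array(P); return P.min(0).round(1),P.max(0).round(1)
print("start");box(s0,325,352,183,206);print(sil(s0,(.583,-.0047,.124)))
print("now");box(s,292,312,235,260);print(sil(s,(.4555,-.2835,.1448)),sil(s,(.4555,-.2855,.1448)),sil(s,(.4555,-.2835,.140)))
```

```text
start
183 (np.int64(325), np.int64(350)) 184 (np.int64(325), np.int64(346)) 185 (np.int64(325), np.int64(342)) 186 (np.int64(325), np.int64(341)) 187 (np.int64(326), np.int64(341)) 188 (np.int64(334), np.int64(342)) 189 (np.int64(335), np.int64(343)) 190 (np.int64(335), np.int64(343)) 191 (np.int64(334), np.int64(343)) 192 (np.int64(335), np.int64(343)) 193 (np.int64(335), np.int64(342)) 194 (np.int64(335), np.int64(342)) 195 (np.int64(335), np.int64(342)) 196 (np.int64(335), np.int64(342)) 197 (np.int64(335), np.int64(342)) 198 (np.int64(335), np.int64(342)) 199 (np.int64(335), np.int64(342)) 200 (np.int64(336), np.int64(340)) 201  202  203  204  205  
(array([332.5, 186.4]), array([343.3, 202.2]))
now
235  236  237  238  239  240 (np.int64(300), np.int64(307)) 241 (np.int64(298), np.int64(309)) 242 (np.int64(297), np.int64(309)) 243 (np.int64(297), np.int64(309)) 244 (np.int64(297), np.int64(309)) 245 (np.int64(297), np.int64(309)) 246 (np.int64(297), np.int64(309)) 247 (np.int64(298), np.int64(309)) 248 (np.int64(298), np.int64(309)) 249 (np.int64(298), np.int64(309)) 250 (np.int64(298), np.int64(309)) 251 (np.int64(298), np.int64(309)) 252 (np.int64(298), np.int64(308)) 253 (np.int64(298), np.int64(308)) 254 (np.int64(298), np.int64(308)) 255 (np.int64(299), np.int64(307)) 256 (np.int64(301), np.int64(305)) 257  258  259  
(array([296.1, 236.7]), array([310.1, 256.7])) (array([296.2, 237.2]), array([310.1, 257.2])) (array([296.2, 238.1]), array([310.1, 258. ]))
```

The side silhouette columns agree with the TCP in x. Wrist and top bracket the along-grip offset within about ±1.5 mm, inside the bore clearance. I'll lower gently and watch the force.

jog_arm --pt "-1 -0.0005 0 0.02 0" --pt "-1 0 0 0.02 0" --pt "-1 0 0 0.01 0" --pt "-1 0 0 0 0" --pt "-1 0 0 0 0"

```text
clock: 6.0
tool_pos: [0.4556, -0.2861, 0.1018]
ee_rot: [[-0.264, 0.965, 0.001], [0.965, 0.264, -0.001], [-0.001, 0.001, -1.0]]
wrist_force: [-0.2, -0.0, -1.1]
grip_width: 0.036
```

jog_arm --pt "-1 0 0 0.004 0" --pt "-1 0 0 0.004 0" --pt "-1 0 0 0.003 0" --pt "-1 0 0 0 0" --pt "-1 0 0 0 0"

```text
clock: 6.5
tool_pos: [0.455, -0.2859, 0.0896]
ee_rot: [[-0.263, 0.965, -0.0], [0.965, 0.263, 0.0], [0.0, -0.0, -1.0]]
wrist_force: [-0.8, -0.6, -1.5]
grip_width: 0.036
```

jog_arm --pt "-1 0 0 0.003 0" --pt "-1 0 0 0 0" --pt "-1 0 0 0 0"

```text
clock: 6.8
tool_pos: [0.455, -0.2858, 0.0866]
ee_rot: [[-0.263, 0.965, -0.0], [0.965, 0.263, 0.0], [0.0, -0.0, -1.0]]
wrist_force: [0.2, -0.5, -1.4]
grip_width: 0.0361
```

Bottom is about 6 mm below the tip with no force, so it has entered the bore.

jog_arm --pt "-1 0 0 0.006 0" --pt "-1 0 0 0.006 0" --pt "-1 0 0 0.006 0" --pt "-1 0 0 0.006 0" --pt "-1 0 0 0.004 0"

```text
clock: 7.3
tool_pos: [0.4548, -0.2857, 0.0578]
ee_rot: [[-0.263, 0.965, -0.001], [0.965, 0.263, 0.0], [0.001, -0.0, -1.0]]
wrist_force: [-0.6, -0.4, -2.1]
grip_width: 0.0363
```

jog_arm --pt "-1 0 0 0.004 0" --pt "-1 0 0 0.003 0" --pt "-1 0 0 0.001 0" --pt "-1 0 0 0 0" --pt "-1 0 0 0 0"

```text
clock: 7.8
tool_pos: [0.4551, -0.2859, 0.0508]
ee_rot: [[-0.263, 0.965, 0.0], [0.965, 0.263, -0.0], [-0.0, 0.0, -1.0]]
wrist_force: [0.0, -0.5, -1.4]
grip_width: 0.0358
```

jog_arm --pt "-1 0 0 0.001 0" --pt "-1 0 0 0.001 0" --pt "-1 0 0 0.001 0" --pt "-1 0 0 0 0"

```text
clock: 8.2
tool_pos: [0.4549, -0.2858, 0.0475]
ee_rot: [[-0.263, 0.965, -0.0], [0.965, 0.263, 0.0], [0.0, -0.0, -1.0]]
wrist_force: [0.1, -0.3, -1.0]
grip_width: 0.0363
```

jog_arm --pt "-1 0 0 0.001 0" --pt "-1 0 0 0 0" --pt "-1 0 0 0 0"

```text
clock: 8.5
tool_pos: [0.455, -0.2859, 0.0473]
ee_rot: [[-0.263, 0.965, 0.0], [0.965, 0.263, -0.0], [-0.0, 0.0, -1.0]]
wrist_force: [-3.8, 2.8, 7.9]
grip_width: 0.0365
```

Contact came at 0.0473, which is the seated height. Releasing and backing up.

jog_arm --pt "-0.1 0 0 0 0" --pt "0.1 0 0 0 0" --pt "0.3 0 0 0 0" --pt "0.3 0 0 0 0" --pt "0.3 0 0 0 0"

```text
clock: 9.0
tool_pos: [0.455, -0.2858, 0.0466]
ee_rot: [[-0.263, 0.965, -0.0], [0.965, 0.263, 0.0], [0.0, -0.0, -1.0]]
wrist_force: [-0.3, -0.1, 0.5]
grip_width: 0.06
```

jog_arm --pt "0.3 0 0 -0.01 0" --pt "0.3 0 0 -0.03 0" --pt "0.3 0 0 -0.04 0" --pt "0.3 0 0 -0.04 0" --pt "0.3 0 0 -0.02 0"

```text
clock: 9.5
tool_pos: [0.4558, -0.2864, 0.1907]
ee_rot: [[-0.263, 0.965, 0.004], [0.965, 0.263, -0.003], [-0.004, 0.003, -1.0]]
wrist_force: [0.7, -0.3, -0.2]
grip_width: 0.0605
```

Run:
```python
from h import *
import pickle
ims=[]
for n in ("side","wrist"):
    c=shot(n); pickle.dump(c,open(n+"3.pkl","wb")); ims.append(c["color"])
a=cv2.resize(ims[0][235:315,265:345],(400,400),interpolation=2)
b=cv2.resize(ims[1][150:310,240:400],(400,400),interpolation=2)
cv2.imwrite("pics/g2.png",np.hstack([a,b]))
print(delta((.4905,-.0735,.20),15.3)); s=ctrl.sense(); print(s["tool_pos"],s["grip_width"])
```

```text
('now tool xyz', array([ 0.1965,  0.0894, -0.0104]), 'at head', array([ 0.1965,  0.0894, -0.0098]), 'heading', np.float64(15.28), 'spin units', np.float64(-0.0))
[ 0.45609354 -0.28662909  0.19016737] 0.06070382203120998
```

View pics/g2.png

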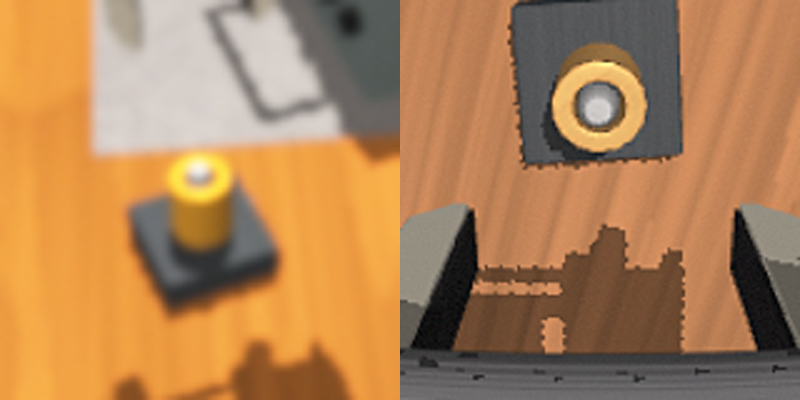

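The bushing is seated on the block, upright, with the pin showing in the bore (side ~299,277, wrist ~319,191). Now to the handle.

jog_arm --pt "-0.2 0.02 0.009 0 0" --pt "-0.2 0.04 0.018 0 0" --pt "-0.2 0.04 0.018 0 0" --pt "-0.2 0.04 0.018 0 0" --pt "-0.2 0.0365 0.0164 0 0"

```text
clock: 10.1
tool_pos: [0.4846, -0.0927, 0.1858]
ee_rot: [[-0.263, 0.965, -0.001], [0.965, 0.263, 0.0], [0.001, -0.001, -1.0]]
wrist_force: [1.1, 0.1, 1.2]
grip_width: 0.0374
```

jog_arm --pt "-0.2 0.02 0.01 0 0" --pt "-0.2 0 0 0 0" --pt "-0.2 0 0 0 0"

```text
clock: 10.4
tool_pos: [0.4892, -0.0727, 0.1861]
ee_rot: [[-0.264, 0.964, -0.001], [0.964, 0.264, 0.0], [0.0, -0.001, -1.0]]
wrist_force: [-0.1, -0.8, -0.5]
grip_width: 0.0372
```

Run:
```python
from h import *
import pickle
c=shot("wrist"); pickle.dump(c,open("w4.pkl","wb")); cv2.imwrite("pics/w4.png",c["color"])
print(delta((.4905,-.0735,.102),15.3)); s=ctrl.sense(); print(s["tool_pos"],s["grip_width"])
```

```text
('now tool xyz', array([-0.0006,  0.0013,  0.0842]), 'at head', array([-0.0006,  0.0012,  0.0842]), 'heading', np.float64(15.27), 'spin units', np.float64(-0.0))
[ 0.4891798  -0.07327057  0.18616809] 0.037468037297666915
```

View pics/w4.png

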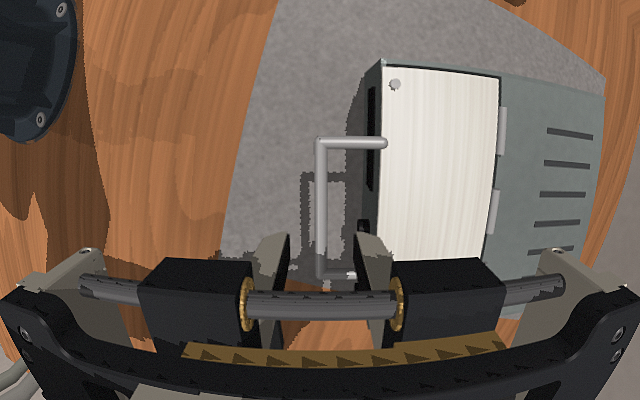

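The wrist view shows the bar running vertically at u≈321, centred between the jaws (~321), with the arms at v≈142 and 277. Descending and gripping.

jog_arm --pt "-0.2 0 0.001 0.02 0" --pt "-0.2 0 0 0.025 0" --pt "-0.2 0 0 0.02 0" --pt "-0.2 0 0 0.012 0" --pt "-0.2 0 0 0.007 0"

```text
clock: 10.95
tool_pos: [0.4901, -0.0732, 0.1017]
ee_rot: [[-0.262, 0.965, -0.001], [0.965, 0.262, 0.0], [0.001, -0.001, -1.0]]
wrist_force: [-0.6, 0.8, -0.1]
grip_width: 0.0372
```

jog_arm --pt "-0.2 0 0 0 0" --pt "-0.5 0 0 0 0" --pt "-1 0 0 0 0" --pt "-1 0 0 0 0" --pt "-1 0 0 0 0"

```text
clock: 11.45
tool_pos: [0.4891, -0.0727, 0.1028]
ee_rot: [[-0.264, 0.964, -0.003], [0.964, 0.264, -0.001], [0.0, -0.003, -1.0]]
wrist_force: [-21.2, -13.7, 17.1]
grip_width: 0.0101
```

Gripped (10 mm). About 25 N of side load, because the bar sits ~1 mm toward the front of my command; relieve that first, and compute the arc steps.

jog_arm --pt "-1 0 -0.001 -0.0005 0" --pt "-1 0 0 0 0" --pt "-1 0 0 0 0"

```text
clock: 11.75
tool_pos: [0.4887, -0.0729, 0.103]
ee_rot: [[-0.264, 0.965, -0.002], [0.965, 0.264, -0.0], [0.0, -0.002, -1.0]]
wrist_force: [-5.2, -3.8, 1.6]
grip_width: 0.0089
```

Run:
```python
import numpy as np
a=np.linspace(0,1.83,31); y=.15*(1-np.cos(a)); z=-.15*np.sin(a)
for i,(p,q) in enumerate(zip(np.diff(y),np.diff(z))): print(i+1,round(a[i+1],3),round(p,4),round(q,4),"tot",round(y[i+1],4),round(-z[i+1],4))
```

```text
1 0.061 0.0003 -0.0091 tot 0.0003 0.0091
2 0.122 0.0008 -0.0091 tot 0.0011 0.0183
3 0.183 0.0014 -0.009 tot 0.0025 0.0273
4 0.244 0.0019 -0.0089 tot 0.0044 0.0362
5 0.305 0.0025 -0.0088 tot 0.0069 0.045
6 0.366 0.003 -0.0086 tot 0.0099 0.0537
7 0.427 0.0035 -0.0084 tot 0.0135 0.0621
8 0.488 0.004 -0.0082 tot 0.0175 0.0703
9 0.549 0.0045 -0.0079 tot 0.022 0.0783
10 0.61 0.005 -0.0077 tot 0.0271 0.0859
11 0.671 0.0055 -0.0073 tot 0.0325 0.0933
12 0.732 0.0059 -0.007 tot 0.0384 0.1003
13 0.793 0.0063 -0.0066 tot 0.0447 0.1069
14 0.854 0.0067 -0.0062 tot 0.0515 0.1131
15 0.915 0.0071 -0.0058 tot 0.0585 0.1189
16 0.976 0.0074 -0.0054 tot 0.0659 0.1242
17 1.037 0.0077 -0.0049 tot 0.0737 0.1291
18 1.098 0.008 -0.0044 tot 0.0817 0.1335
19 1.159 0.0083 -0.0039 tot 0.09 0.1375
20 1.22 0.0085 -0.0034 tot 0.0985 0.1409
21 1.281 0.0087 -0.0029 tot 0.1071 0.1437
22 1.342 0.0088 -0.0023 tot 0.116 0.1461
23 1.403 0.009 -0.0018 tot 0.1249 0.1479
24 1.464 0.0091 -0.0013 tot 0.134 0.1491
25 1.525 0.0091 -0.0007 tot 0.1431 0.1498
26 1.586 0.0091 -0.0001 tot 0.1523 0.15
27 1.647 0.0091 0.0004 tot 0.1614 0.1496
28 1.708 0.0091 0.001 tot 0.1705 0.1486
29 1.769 0.009 0.0015 tot 0.1795 0.1471
30 1.83 0.0089 0.0021 tot 0.1884 0.145
```

jog_arm --pt "-1 0 0.0003 -0.0091 0" --pt "-1 0 0.0008 -0.0091 0" --pt "-1 0 0.0014 -0.009 0" --pt "-1 0 0.0019 -0.0089 0" --pt "-1 0 0.0025 -0.0088 0"

```text
clock: 12.25
tool_pos: [0.495, -0.0712, 0.1481]
ee_rot: [[-0.264, 0.965, -0.003], [0.965, 0.264, -0.001], [0.0, -0.003, -1.0]]
wrist_force: [-5.5, -6.1, -0.9]
grip_width: 0.0091
```

jog_arm --pt "-1 0 0.003 -0.0086 0" --pt "-1 0 0.0035 -0.0084 0" --pt "-1 0 0.004 -0.0082 0" --pt "-1 0 0.0045 -0.0079 0" --pt "-1 0 0.005 -0.0077 0"

```text
clock: 12.75
tool_pos: [0.5131, -0.0662, 0.1889]
ee_rot: [[-0.264, 0.965, -0.006], [0.965, 0.264, -0.001], [0.001, -0.007, -1.0]]
wrist_force: [-14.7, -8.6, 6.4]
grip_width: 0.0089
```

jog_arm --pt "-1 0 0.0055 -0.0073 0" --pt "-1 0 0.0059 -0.007 0" --pt "-1 0 0.0063 -0.0066 0" --pt "-1 0 0.0067 -0.0062 0" --pt "-1 0 0.0071 -0.0058 0"

```text
clock: 13.25
tool_pos: [0.5435, -0.0581, 0.2236]
ee_rot: [[-0.264, 0.965, -0.006], [0.965, 0.264, -0.002], [0.0, -0.006, -1.0]]
wrist_force: [-22.5, -5.5, 23.4]
grip_width: 0.009
```

Force is radial outward, so my path runs ~1 mm inside the arc. Easing outward as I continue.

jog_arm --pt "-1 0 0.0068 -0.0061 0" --pt "-1 0 0.0074 -0.0056 0" --pt "-1 0 0.008 -0.0047 0"

```text
clock: 13.55
tool_pos: [0.567, -0.0518, 0.2393]
ee_rot: [[-0.263, 0.965, -0.001], [0.965, 0.263, -0.001], [-0.001, -0.001, -1.0]]
wrist_force: [-4.7, -2.1, 2.4]
grip_width: 0.0087
```

jog_arm --pt "-1 0 0.0083 -0.0041 0" --pt "-1 0 0.0085 -0.0036 0" --pt "-1 0 0.0087 -0.0029 0"

```text
clock: 13.85
tool_pos: [0.5921, -0.045, 0.2496]
ee_rot: [[-0.263, 0.965, 0.0], [0.965, 0.263, -0.001], [-0.001, 0.0, -1.0]]
wrist_force: [-2.3, -4.7, 2.6]
grip_width: 0.0093
```

Forces low again. On past upright, then settling.

jog_arm --pt "-1 0 0.0088 -0.0023 0" --pt "-1 0 0.009 -0.0018 0" --pt "-1 0 0.0091 -0.0013 0" --pt "-1 0 0.0091 -0.0007 0"

```text
clock: 14.25
tool_pos: [0.6274, -0.0353, 0.2549]
ee_rot: [[-0.263, 0.965, 0.0], [0.965, 0.263, -0.0], [-0.0, 0.0, -1.0]]
wrist_force: [-1.6, -5.7, 3.3]
grip_width: 0.0087
```

jog_arm --pt "-1 0 0.0091 -0.0001 0" --pt "-1 0 0.0091 0.0004 0" --pt "-1 0 0.0091 0.001 0"

```text
clock: 14.55
tool_pos: [0.6536, -0.0279, 0.2533]
ee_rot: [[-0.263, 0.965, -0.0], [0.965, 0.263, 0.0], [0.0, -0.0, -1.0]]
wrist_force: [-1.0, -5.1, 1.3]
grip_width: 0.0092
```

jog_arm --pt "-1 0 0.006 0.001 0" --pt "-1 0 0.004 0.001 0" --pt "-1 0 0 0 0" --pt "-1 0 0 0 0"

```text
clock: 14.95
tool_pos: [0.6625, -0.0255, 0.2514]
ee_rot: [[-0.263, 0.965, 0.0], [0.965, 0.263, 0.0], [0.0, 0.0, -1.0]]
wrist_force: [-0.0, -4.2, 1.4]
grip_width: 0.009
```

Run:
```python
from h import *
import pickle
x=np.array([.9646,.264]); 
for n in("side","top","wrist"):
    c=shot(n); pickle.dump(c,open(n+"5.pkl","wb")); cv2.imwrite(f"pics/{n}5.png",c["color"])
s=ctrl.sense(); p=s["tool_pos"]; print(p,s["wrist_force"],s["grip_width"])
d0=np.array([.4887,-.0727]); 
for hx in(.149,.15,.152):
  H=np.append(d0+.15*x,.102)+np.append(x*(hx-.15),0); b=(p-H)[:2]@x; print(hx,"angle",np.arctan2(p[2]-.102,-b),"r",np.hypot(b,p[2]-.102))
H=np.array([.5819,-.0482])+.055*x; b=(p[:2]-H)@x; print("vision hinge",H,np.arctan2(p[2]-.102,-b),np.hypot(b,p[2]-.102))
```

```text
[ 0.66233123 -0.02549781  0.25146996] [ 1.66293988 -4.14943808  0.14381612] 0.009350031372814292
0.149 angle 1.7748080324062343 r 0.15263535450606844
0.15 angle 1.768382940411425 r 0.15243587122945712
0.152 angle 1.7554835142561636 r 0.15205585622434287
vision hinge [ 0.634953 -0.03368 ] 1.7596547999840546 0.152175764767605
```

View pics/side5.png

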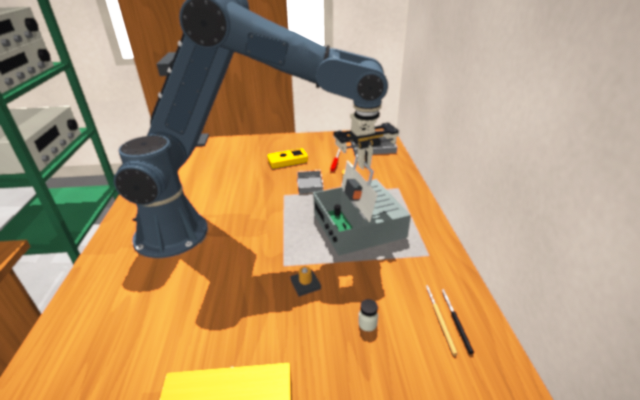

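The side view shows the cover held just past upright by the gripper (371,165), and the bushing on the gauge (305,276). From the TCP and hinge the angle is ~1.765, so it needs about +9 mm.

jog_arm --pt "-1 0 0.004 0.001 0" --pt "-1 0 0.0035 0.0008 0" --pt "-1 0 0.0017 0.0004 0" --pt "-1 0 0 0 0" --pt "-1 0 0 0 0"

```text
clock: 15.6
tool_pos: [0.6715, -0.023, 0.2492]
ee_rot: [[-0.263, 0.965, -0.0], [0.965, 0.263, 0.0], [0.0, -0.0, -1.0]]
wrist_force: [-0.0, -3.6, 1.5]
grip_width: 0.0087
```

jog_arm --pt "-1 0 0 0 0" --pt "-1 0 0 0 0" --pt "-1 0 0 0 0" --pt "-1 0 0 0 0" --pt "-1 0 0 0 0"

```text
clock: 16.1
tool_pos: [0.6714, -0.023, 0.2493]
ee_rot: [[-0.263, 0.965, -0.0], [0.965, 0.263, 0.0], [0.0, -0.0, -1.0]]
wrist_force: [-1.3, -3.1, 0.8]
grip_width: 0.0088
```

Run:
```python
from h import *
x=np.array([.9646,.264]); ims={}
for n in("side","wrist"):
    ims[n]=shot(n)
s=ctrl.sense(); p=s["tool_pos"]; print(p,s["wrist_force"],s["grip_width"],s["clock"])
for H in (np.array([.4887,-.0727])+.15*x, np.array([.5819,-.0482])+.055*x):
  b=(p[:2]-H)@x; print("angle by horizontal",np.arccos(-b/.15*1.0) if 0 else np.pi/2+np.arcsin(b/.15),"r",np.hypot(b,p[2]-.102))
a=cv2.resize(ims["side"]["color"][140:300,280:440],(400,400),interpolation=2)
b=cv2.resize(ims["wrist"]["color"],(640,400))[:, 120:520]
cv2.imwrite("pics/f6.png",np.hstack([a,b]))
```

```text
[ 0.67133247 -0.02301977  0.24923664] [-0.03927391 -3.11401025  0.80150345] 0.00921812602869175 16.2
angle by horizontal 1.8356173970375953 r 0.15238114877299822
angle by horizontal 1.8262725959524304 r 0.15203778720053193
```

View pics/f6.png

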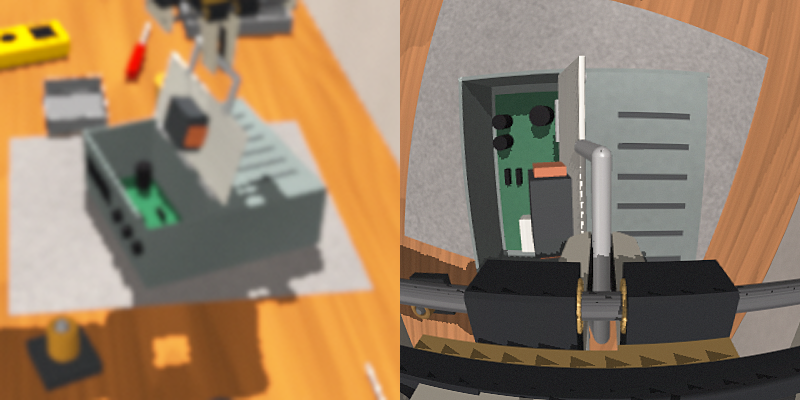

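The cover stands a little past upright with the bar in the jaws (wrist crop ~600,300), and the bushing is still on the gauge (side crop 63,335). Handing in.

```bash
python3 -c "
from plant import ctrl
print(ctrl.close_job())"
```

```text
the job is handed in; nothing more can be done
None
```

I handed the job in at about 16 s. The bushing is fully down on the gauge pin and released, and the cover is held by its handle at about 1.83 rad. The interface gives no verdict.

- **Bushing:** I used the smaller one, from the cover. It slid onto the pin with no noticeable resistance and met the block at the expected seated height, with about 8 N at touch. After release, the pictures showed it upright on the block.
- **Cover angle:** The gripper position gives 1.836 rad from the measured handle and 1.826 rad from the hinge found in the images. The gripper hardly moved over the last half second.
- **Cover load:** The remaining wrist force is about 3 N, mostly along the handle bar, with almost none pushing the cover either way.
- **Checks that disagreed:**
  - The side camera first put the bushing rim several millimetres off. Its outline and the wrist view then agreed with the gripper to about 2 mm.
  - Side load on the handle reached about 30 N when closing on it and during the swing, so I corrected the path by 1–2 mm.
  - At the end the gripper sits about 2 mm above the bar's centre, and the bar is still inside the pads.
- **Other items:** The arm stayed clear of the tray, screwdriver, jar and meter. They look unmoved in the late side view, though I did not measure them.

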